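# Load-test the radio's cells on the cart

## Robot

A 6-joint arm with a two-finger parallel gripper is mounted at the origin on the work surface. World frame = base frame: x ahead of the robot, y to its left, z up, the work surface at z = 0. Lengths are in m, angles in rad, forces in N, time in s.
With the tool pointing down it reaches from about 0.35 to 0.975 m from the base axis. Payload 4.9 kg.
Tool frame: the origin (TCP) lies on the centre line of the jaws, within the pads' length; the fingertips stand 22 mm ahead of it and the grasp point (between the pads) lies 3 mm ahead of it; z points along the fingers, y is the line along which they close (so a half turn about z gives the same grasp; the last joint's range is limited). The gripper opens to 85 mm and grips with 20 to 120 N. Pads are 22 mm wide; open, the fingers measure 114 mm over their backs; the gripper's body (76 mm by 85 mm) begins 54 mm behind the grasp point. The pads swing forward as they close: fully open they stand 13 mm farther back than shut.
Start: joints at [-1.327, 0.053, 1.613, -0, 1.476, -0.119], TCP at [0.222, -0.584, 0.253] pointing down, gripper open.
Joint ranges: [-3.01, 3.01], [-1.01, 2.22], [0.06, 2.58], [-1.02, 4.17], [0.09, 2.62], [-3.14, 3.14]. Speed limits (rad/s): [2.57, 2.57, 3.14, 3.14, 3.14, 3.14].

## Interface

Orientations are given as a 3x3 rotation matrix whose columns are the frame's x, y, z axes.
In Python, from station import r gives the robot as it stands.
- The arm moves only by the tool arm_command, never from a script. Its argument "increments" is a list of rows, each an object with "offset": the shift along the tool's x, y, z in cm, a list of three; "spin": the turn about the tool's z in degrees. In form: [{"offset": [x, y, z], "spin": spin}, ...]. A call has 1 to 5 rows; each row is the pose to reach, as a shift and turn from the pose commanded when the call began, along the tool's axes at that moment; what a row does not reach only later rows make up. A row lasts 1/10 s, in which the tool goes at most 50 mm and 8.59 degrees, less where a joint would pass 70% of its speed; a pose out of reach is approached as far as the arm can. A call with a gripper value outside its range is refused whole. "jaw" is the gripper's target within -1 to 1 (fully open at 1, half-way at 0, shut at -1), set as the call begins (left out, the last holds). The fingers move at their own pace and stop on an object; "grip_force" is the grip in N (left out, the last holds). Time passes only in rows, so rows that repeat a pose let the fingers close. It gives the time, the measured TCP pose, the force, the opening and the grip force at its end, in the units of the state.
- r.get_obs(): the state, without advancing time (a new reading comes with each control period).
- r.grab_frame(name): name is "side" or "top" or "wrist"; returns a dict with "img" (480x640x3 uint8, blue, green, red), "depth" (480x640 float32, m along the optical axis (not along the pixel's ray), 0 where there is no reading), "fx", "fy", "cx", "cy" (pixels), "R" (3x3) and "t" (3): a world point X has camera coordinates R X + t; the wrist camera has in their place "T_tool_cam" (4x4, takes a point from camera to tool coordinates, whose origin is the TCP and whose axes are the flange's). Camera axes: x right, y down, z forward; pixel columns grow to the right and rows downward; lengths in m; the calibration is good to about 2 mm. A picture is of the moment at which its call begins: read the wrist's pose just before it.
- r.close_job(): hands the job in; it is judged then, once.
The state is a dict: "t": time; "qpos": joint angles; "qd": joint speeds; "tau": joint torques, N m; "tcp_pos": TCP position; "eef_rot": TCP orientation; "force": force on the tool from outside, world axes, zero at the start; "wrist_torque": the same for the moment, N m; "width": opening from 0.0 (shut) to 1.0 (fully open); "grip_force": force on a finger pad.
Only numpy, scipy, OpenCV 4.12 (cv2) and the standard library are available. Lean on these libraries where they do the work, as an engineer would, in place of code of your own. Each camera call takes 0.05 s, during which the arm holds its last target. There are 200 camera calls.

## Task

Stand the two D cells, one at a time and plus end up, in the two wells of the blue battery tester, either cell in either well, each right down on the well floor. Then press the orange tab of the tester's spring-return load dial down past its first two clicks to the third, the last, and finish with the gripper still holding it down there, because it springs back when released. Leave the container, butter dish, bowl, mug and spoon where they are.

Things in the scene. Friction and masses are not known exactly. Their poses are not given: they have to be found in the camera images.
- tester: battery tester fixed to the cart: blue and grey housing 90 mm (x) x 230 mm (y, from -110 to +120) x 65 mm high, origin on the cart surface; two wells in the blue part, white meter face on the grey part, then a grey bearing plate 50 mm wide, 88 mm high (y -109 to -119), then a black dial disc, 30 mm radius, top at 105 mm, with an orange tab to the tester's +x
- well0 (a point): centre of the mouth of the first well, on the housing's top face (65 mm above the cart): round bore 39 mm wide, 30 mm deep, flat floor, so a seated cell stands 31 mm out of it; axes as the tester's
- well1 (a point): centre of the mouth of the second well, same size, 90 mm from the first along the tester's -y
- cell0: D cell: black cylinder 33 mm in diameter with a copper band at the upper end, 61 mm high in all including the 2 mm plus nub on top, 140 g; standing on the cart, plus end up; origin at the centre of its underside, z towards the plus end
- cell1: second D cell, just like the first
- dial (a joint): angle of the load dial in rad, about the tester's y axis direction at tester x = 0, height 75 mm: 0 at rest with the tab 0.5 rad above level; grows as the tab is pressed down; clicks at 0.33, 0.67 and 1.0 (third), hard stop at 1.08; a spring returns it to 0 from anywhere; pressing takes about 1 to 6 N at the tab
- tab (a point): point to press: on the upper face of the orange tab, 72 mm out from the dial's axis (moves with the dial), mid-width, at tester y = -143 mm; the tab is a flat paddle 8 mm thick, 40 mm wide along the tester's y, reaching from the disc to 86 mm from the axis
- container: white plastic food container with a clip-on blue lid, 170 x 130 x 87 mm, origin under its centre; not part of the job, loose
- butter_dish: ceramic butter dish, white plate 180 x 110 mm with a blue cover and a knob, 75 mm high, origin under its centre; not part of the job, loose
- bowl: green glass bowl, 150 mm across, 60 mm high, origin under its centre; not part of the job, loose
- mug: terracotta-coloured mug, 80 mm across, 90 mm high, with a handle on its +y side; origin under its centre; not part of the job, loose
- spoon: stainless spoon, 170 mm long, lying along its x axis; not part of the job, loose
Mind the look-alikes: they are no part of the job. What is shaped like the cell0 but purple or yellow is not meant.

How it is judged:
On the way, in this order (a step that is already met when the one before it is completed fails the run):
1. one cell stands seated in a well (((horizontal distance between cell0 and well0 below 0.008 m and z of cell0 in the frame of well0 below -0.025 m and angle between cell0's own z axis and vertical below 0.2 rad) or (horizontal distance between cell0 and well1 below 0.008 m and z of cell0 in the frame of well1 below -0.025 m and angle between cell0's own z axis and vertical below 0.2 rad) or (horizontal distance between cell1 and well0 below 0.008 m and z of cell1 in the frame of well0 below -0.025 m and angle between cell1's own z axis and vertical below 0.2 rad) or (horizontal distance between cell1 and well1 below 0.008 m and z of cell1 in the frame of well1 below -0.025 m and angle between cell1's own z axis and vertical below 0.2 rad))), for 0.2 s.
2. both cells stand seated in the two wells ((((horizontal distance between cell0 and well0 below 0.008 m and z of cell0 in the frame of well0 below -0.025 m and angle between cell0's own z axis and vertical below 0.2 rad) and (horizontal distance between cell1 and well1 below 0.008 m and z of cell1 in the frame of well1 below -0.025 m and angle between cell1's own z axis and vertical below 0.2 rad)) or ((horizontal distance between cell0 and well1 below 0.008 m and z of cell0 in the frame of well1 below -0.025 m and angle between cell0's own z axis and vertical below 0.2 rad) and (horizontal distance between cell1 and well0 below 0.008 m and z of cell1 in the frame of well0 below -0.025 m and angle between cell1's own z axis and vertical below 0.2 rad)))), for 0.2 s.
3. the fingers hold the dial at its third click (value of joint dial above 0.92 rad and contact force between dial and the fingers above 1 N), for 1 s.
At the end, for the whole second after the job is handed in: Each well holds one cell, upright (within 0.2 rad), within 8 mm of the well's axis and its foot at least 25 mm below the mouth, at rest and untouched; the dial is past 0.92 rad (third click) and the gripper's fingers press on it with more than 1 N, through the last second (all of step 3 and (((horizontal distance between cell0 and well0 below 0.008 m and z of cell0 in the frame of well0 below -0.025 m and angle between cell0's own z axis and vertical below 0.2 rad) and (horizontal distance between cell1 and well1 below 0.008 m and z of cell1 in the frame of well1 below -0.025 m and angle between cell1's own z axis and vertical below 0.2 rad)) or ((horizontal distance between cell0 and well1 below 0.008 m and z of cell0 in the frame of well1 below -0.025 m and angle between cell0's own z axis and vertical below 0.2 rad) and (horizontal distance between cell1 and well0 below 0.008 m and z of cell1 in the frame of well0 below -0.025 m and angle between cell1's own z axis and vertical below 0.2 rad))) and linear speed of each of cell0, cell1 below 0.03 m/s and contact force between each of cell0, cell1 and the arm below 0.2 N and contact force between each of cell0, cell1 and the fingers below 0.2 N); the arm keeps its last pose, push and grip.
It fails at once if the container was moved more than 30 mm (distance of container from where it was at the start of the episode above 0.03 m).
It fails at once if the butter dish was moved more than 30 mm (distance of butter_dish from where it was at the start of the episode above 0.03 m).
It fails at once if the bowl was moved more than 30 mm (distance of bowl from where it was at the start of the episode above 0.03 m).
It fails at once if the mug was moved more than 30 mm (distance of mug from where it was at the start of the episode above 0.03 m).
It fails at once if the spoon was moved more than 30 mm (distance of spoon from where it was at the start of the episode above 0.03 m).
It also fails if it takes over 72 s, if anything falls off the work surface, if the arm or the gripper's body presses on something with over 40 N, if the wrist force passes 120 N, or if a joint passes its speed limit or range.

## Working session

There is one attempt and no reset: what is moved stays moved. The work goes in short steps, Python scripts to look and compute and a tool call to move; the robot and the scene stay as the last step left them, time stands still between calls to the robot, and variables do not carry over. Pictures are saved under pics/ and viewed, at most 10 in all, crops included, and the job is handed in when it is done.

Besides the shell and the picture viewer there is one more tool, called by a JSON object that holds its "name" and its "arguments", one argument or row to a line. arm_command: Moves the arm, as the interface text tells. Its arguments: {"type":"object","properties":{"increments":{"type":"array","items":{"type":"object","properties":{"offset":{"type":"array","items":{"type":"number"}},"spin":{"type":"number"}}}},"jaw":{"type":"number"},"grip_force":{"type":"number"}},"required":["increments"]}

```bash
mkdir -p pics; cat > h.py <<'E'
import numpy as np, cv2
from station import r
def cloud(f):
    d=f["depth"]; v,u=np.mgrid[:480,:640]
    P=np.stack([(u-f["cx"])/f["fx"]*d,(v-f["cy"])/f["fy"]*d,d],-1)
    if "R" in f: return (P-np.array(f["t"]).ravel())@np.array(f["R"])
    o=f["obs"]; T=np.array(f["T_tool_cam"]); 
    return (P@T[:3,:3].T+T[:3,3])@np.array(o["eef_rot"]).T+np.array(o["tcp_pos"])
def grab(n):
    o=r.get_obs(); f=r.grab_frame(n); f["obs"]=o; return f
E
python3 - <<'E'
from h import *
o=r.get_obs(); print(o["t"],o["tcp_pos"],np.round(o["eef_rot"],3),o["width"])
fs=[grab(n) for n in("top","side")]
for n,f in zip(("top","side"),fs): cv2.imwrite(f"pics/{n}0.png",f["img"]); np.savez(f"{n}0.npz",P=cloud(f),img=f["img"])
for f in fs: print(f["fx"],-np.array(f["R"]).T@np.array(f["t"]).ravel())
E
```

```text
0.0 [ 0.22166902 -0.58375942  0.25203323] [[ 0.935  0.355 -0.001]
 [ 0.355 -0.935  0.002]
 [ 0.    -0.002 -1.   ]] 1.0037993140777117
574.8914871637649 [0.42682697 0.09839843 1.15882636]
438.81519811736894 [0.02875794 0.77153053 0.63454206]
```

View pics/top0.png

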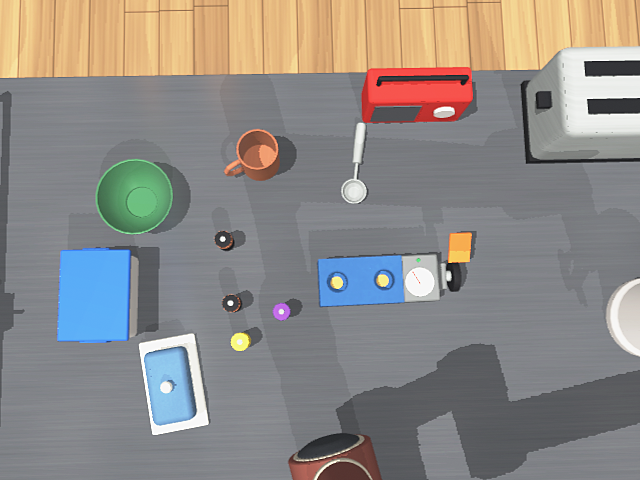

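View pics/side0.png

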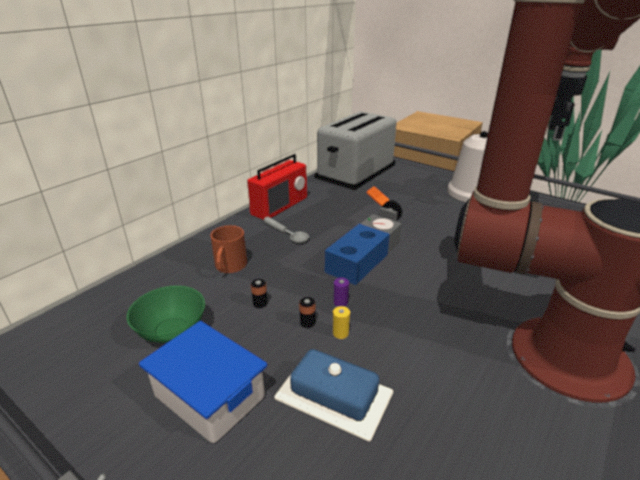

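The top view shows black cells with a copper band at (224,240) and (231,303). The look-alikes are purple (281,312) and yellow (240,342), so the two black/copper ones match the description. The tester's wells are at (337,282) and (383,280), with the dial tab at (460,247). I'll confirm the cells in a crop and measure.

```bash
cat > m.py <<'E'
from h import *
f=grab("top"); im=f["img"]; hsv=cv2.cvtColor(im,cv2.COLOR_BGR2HSV); P=cloud(f)
R=np.array(f["R"]); C=-R.T@np.array(f["t"]).ravel()
def ray(u,v,z):
    d=R.T@np.array([(u-f["cx"])/f["fx"],(v-f["cy"])/f["fy"],1]); return np.round(C+d*(z-C[2])/d[2],4)
for (u,v) in((224,240),(231,303)):
    q=P[v-18:v+18,u-18:u+18]; m=(q[...,2]>.045)
    ys,xs=np.nonzero(m); (cx,cy),rad=cv2.minEnclosingCircle(np.stack([xs,ys],1).astype(np.float32))
    pts=q[m]; top=pts[pts[:,2]>.054]
    w=im[v-18:v+18,u-18:u+18].min(-1)>150; wy,wx=np.nonzero(w)
    print("cell",len(pts),top.mean(0).round(4),np.median(top[:,2]).round(4),"nub",ray(wx.mean()+u-18,wy.mean()+v-18,.061),len(wx))
# tester blue top
m=((abs(hsv[...,0].astype(int)-108)<14)&(hsv[...,1]>120)).astype(np.uint8); m[:, :300]=0; m[:,420:]=0; m[:240]=0;m[320:]=0
top=(m>0)&(P[...,2]>.055)
c=max(cv2.findContours(top.astype(np.uint8),0,1)[0],key=cv2.contourArea)
b=cv2.boxPoints(cv2.minAreaRect(c)); print("blue corners",[ray(*p,.065) for p in b])
sub=top.astype(np.uint8); fill=cv2.drawContours(np.zeros_like(sub),[c],-1,1,-1)
n,l,s,cen=cv2.connectedComponentsWithStats(((fill-sub)>0).astype(np.uint8))
for i in range(1,n):
    if s[i,4]>30: print("hole",cen[i],s[i],ray(*cen[i],.065))
o=(hsv[...,0]<25)&(hsv[...,1]>180)&(hsv[...,2]>150); o[:,:430]=0; o[:,490:]=0; o[:220]=0
q=P[o]; print("tab",q.min(0),q.max(0),q.mean(0))
big=np.hstack([cv2.resize(im[215:365,195:320],None,fx=3,fy=3,interpolation=2),cv2.resize(im[215:365,315:440],None,fx=3,fy=3,interpolation=2)])
cv2.imwrite("pics/crop.png",big)
E
python3 m.py
```

```text
cell 256 [0.5845 0.2393 0.0813] 0.0584 nub [0.5884 0.2436 0.061 ] 26
cell 259 [0.4636 0.2244 0.094 ] 0.0588 nub [0.4651 0.23   0.061 ] 26
blue corners [array([0.5445, 0.0605, 0.065 ]), array([ 0.5486, -0.0997,  0.065 ]), array([ 0.4583, -0.1003,  0.065 ]), array([0.4545, 0.0585, 0.065 ])]
hole [384.00331126 279.52649007] [375 270  19  20 302] [ 0.502  -0.0648  0.065 ]
hole [337.34076433 281.63375796] [328 272  20  20 314] [0.5001 0.0245 0.065 ]
tab [ 0.52963446 -0.22057152  0.07126774] [ 0.58214614 -0.18210995  0.12108606] [ 0.5636454  -0.19383683  0.10663267]
```

View pics/crop.png

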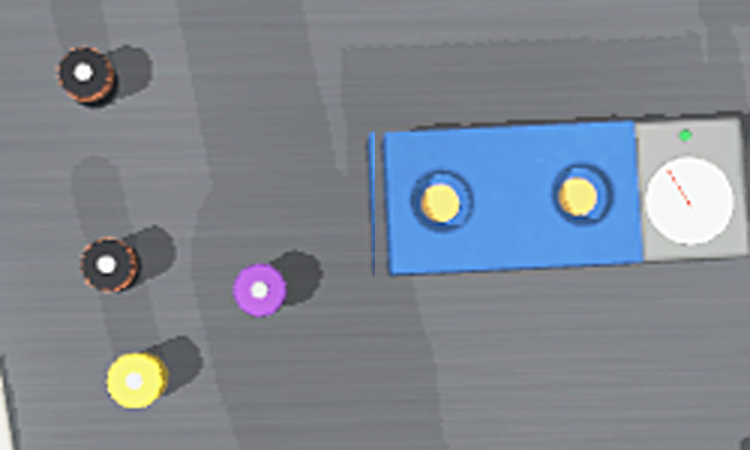

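The crop confirms it: the two black cells with copper rims and white nubs are at top-view (224,240) and (231,303), and both wells are clear and empty. I'll check obstacle heights along the travel path.

```bash
python3 - <<'E'
import numpy as np
for n in("top0","side0"):
    P=np.load(n+".npz")["P"]
    for name,(x0,x1,y0,y1) in dict(kettle=(.15,.45,-.62,-.4),path=(.25,.5,-.4,.2),toaster=(.55,.9,-.5,-.25)).items():
        m=(P[...,0]>x0)&(P[...,0]<x1)&(P[...,1]>y0)&(P[...,1]<y1)&(P[...,2]>.03)
        q=P[m]; 
        if len(q): print(n,name,len(q),np.percentile(q,[1,50,99],axis=0).round(3).tolist())
E
```

```text
top0 kettle 855 [[0.361, -0.558, 0.03], [0.412, -0.536, 0.055], [0.449, -0.528, 0.089]]
top0 path 4447 [[0.427, -0.197, 0.032], [0.468, 0.001, 0.066], [0.499, 0.145, 1.159]]
top0 toaster 9857 [[0.742, -0.498, 0.035], [0.806, -0.417, 0.18], [0.897, -0.362, 0.188]]
side0 kettle 3040 [[0.164, -0.615, 0.037], [0.222, -0.547, 0.33], [0.448, -0.414, 0.491]]
side0 path 1841 [[0.431, -0.196, 0.031], [0.466, -0.018, 0.062], [0.499, 0.151, 0.098]]
side0 toaster 2987 [[0.741, -0.497, 0.032], [0.789, -0.385, 0.127], [0.896, -0.36, 0.186]]
```

{"name": "arm_command", "arguments": {
  "increments": [
    {"offset": [3, -3.6, 0], "spin": 5},
    {"offset": [6, -7.2, 0], "spin": 10},
    {"offset": [9, -10.8, 0], "spin": 15},
    {"offset": [12, -14.4, 0], "spin": 20.8},
    {"offset": [15.2, -18.2, 0], "spin": 20.8}
  ],
  "jaw": 1,
  "grip_force": 40
}}

```text
t: 0.65
tcp_pos: [0.2994, -0.3585, 0.2529]
eef_rot: [[1.0, -0.003, -0.0], [-0.003, -1.0, 0.0], [-0.0, -0.0, -1.0]]
force: [1.0, -0.6, -0.5]
width: 0.998
grip_force: 0.0
```

{"name": "arm_command", "arguments": {
  "increments": [
    {"offset": [1.4, -4.7, 0], "spin": 0},
    {"offset": [2.8, -9.4, 0], "spin": 0},
    {"offset": [4.2, -14.1, 0], "spin": 0},
    {"offset": [5.6, -18.8, 0], "spin": 0},
    {"offset": [7, -23.5, 0], "spin": 0}
  ]
}}

```text
t: 1.15
tcp_pos: [0.3693, -0.1233, 0.2532]
eef_rot: [[1.0, -0.001, 0.001], [-0.001, -1.0, -0.0], [0.001, 0.0, -1.0]]
force: [1.1, -0.2, 0.6]
width: 1.0
grip_force: 0.0
```

{"name": "arm_command", "arguments": {
  "increments": [
    {"offset": [1.4, -4.7, 0], "spin": 0},
    {"offset": [2.8, -9.4, 0], "spin": 0},
    {"offset": [4.2, -14.1, 0], "spin": 0},
    {"offset": [5.6, -18.8, 0], "spin": 0},
    {"offset": [7, -23.5, 0], "spin": 0}
  ]
}}

```text
t: 1.65
tcp_pos: [0.4394, 0.112, 0.2533]
eef_rot: [[1.0, 0.0, 0.001], [0.0, -1.0, -0.0], [0.001, 0.0, -1.0]]
force: [0.2, -0.7, 1.3]
width: 1.002
grip_force: 0.0
```

{"name": "arm_command", "arguments": {
  "increments": [
    {"offset": [1, -4.0, 1], "spin": 0},
    {"offset": [2, -8, 3], "spin": 0},
    {"offset": [2.6, -11.9, 5], "spin": 0},
    {"offset": [2.6, -11.9, 7], "spin": 0},
    {"offset": [2.6, -11.9, 7], "spin": 0}
  ]
}}

```text
t: 2.15
tcp_pos: [0.4631, 0.229, 0.1793]
eef_rot: [[1.0, 0.002, -0.007], [0.002, -1.0, -0.003], [-0.007, 0.003, -1.0]]
force: [0.6, -0.1, -0.6]
width: 0.997
grip_force: 0.0
```

```bash
cat > w.py <<'E'
from h import *
import sys
f=grab("wrist"); o=f["obs"]; P=cloud(f); im=f["img"]
T=np.array(f["T_tool_cam"]); Rt=np.array(o["eef_rot"]); C=Rt@T[:3,3]+o["tcp_pos"]
def ray(u,v,z):
    d=Rt@T[:3,:3]@np.array([(u-f["cx"])/f["fx"],(v-f["cy"])/f["fy"],1]); return np.round(C+d*(z-C[2])/d[2],4)
def nubs():
    m=((im.min(-1)>150)&(np.abs(P[...,2]-.061)<.02)).astype(np.uint8)
    n,l,s,c=cv2.connectedComponentsWithStats(m)
    for i in range(1,n):
        if 20<s[i,4]<4000: print("nub",c[i].round(1),s[i,2:],ray(*c[i],.061))
if __name__=="__main__":
    print("tcp",np.round(o["tcp_pos"],4),"cam",C.round(3)); nubs(); cv2.imwrite(f"pics/{sys.argv[1]}.png",im)
E
python3 w.py w1
```

```text
tcp [0.4631 0.229  0.1793] cam [0.529 0.228 0.299]
nub [292.5  20. ] [ 18  21 306] [0.5886 0.2417 0.061 ]
nub [317.2 235.9] [ 16  15 197] [0.4654 0.228  0.061 ]
nub [464.9 263.6] [ 17  16 207] [0.4468 0.1316 0.061 ]
nub [341.2 338.8] [ 16  15 181] [0.3919 0.2113 0.061 ]
nub [186.3 393.8] [ 5 11 28] [0.3477 0.322  0.061 ]
```

View pics/w1.png

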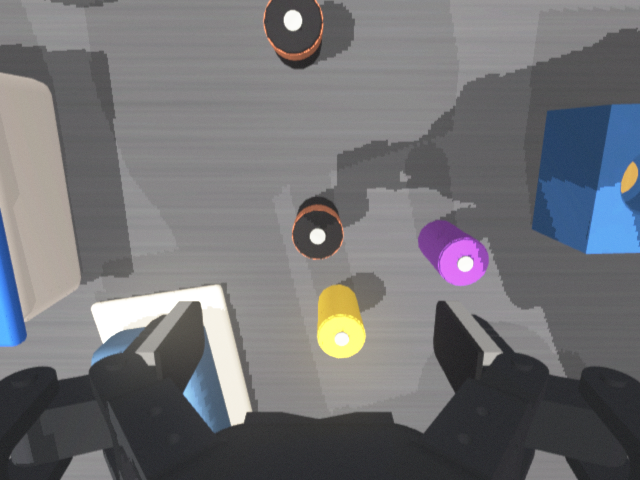

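The wrist view shows cell A (black with a copper rim) at (317,236), with purple at (465,264) and yellow at (341,339) clear of the fingers. I'll descend on it.

{"name": "arm_command", "arguments": {
  "increments": [
    {"offset": [0.1, 0, 3], "spin": 0},
    {"offset": [0.1, 0, 6], "spin": 0},
    {"offset": [0.1, 0, 8], "spin": 0},
    {"offset": [0.1, 0, 8], "spin": 0},
    {"offset": [0.1, 0, 8], "spin": 0}
  ],
  "jaw": 0.6
}}

```text
t: 2.7
tcp_pos: [0.4673, 0.2284, 0.1048]
eef_rot: [[1.0, -0.001, 0.002], [-0.001, -1.0, 0.0], [0.002, -0.0, -1.0]]
force: [1.3, 0.4, -0.0]
width: 0.794
grip_force: 0.0
```

{"name": "arm_command", "arguments": {
  "increments": [
    {"offset": [-0.15, 0, 2], "spin": 0},
    {"offset": [-0.15, 0, 4], "spin": 0},
    {"offset": [-0.15, 0, 5], "spin": 0},
    {"offset": [-0.15, 0, 5], "spin": 0},
    {"offset": [-0.15, 0, 5], "spin": 0}
  ]
}}

```text
t: 3.2
tcp_pos: [0.466, 0.229, 0.0548]
eef_rot: [[1.0, -0.0, 0.002], [-0.0, -1.0, 0.001], [0.002, -0.001, -1.0]]
force: [0.5, 0.5, 0.5]
width: 0.798
grip_force: 0.0
```

{"name": "arm_command", "arguments": {
  "increments": [
    {"offset": [0, 0, 0], "spin": 0},
    {"offset": [0, 0, 0], "spin": 0},
    {"offset": [0, 0, 0], "spin": 0},
    {"offset": [0, 0, 0], "spin": 0},
    {"offset": [0, 0, 0], "spin": 0}
  ],
  "jaw": -1,
  "grip_force": 40
}}

```text
t: 3.7
tcp_pos: [0.4657, 0.229, 0.0544]
eef_rot: [[1.0, -0.0, 0.002], [-0.0, -1.0, 0.0], [0.002, -0.0, -1.0]]
force: [-0.0, -0.3, 4.6]
width: 0.373
grip_force: 39.6
```

{"name": "arm_command", "arguments": {
  "increments": [
    {"offset": [0, 0, 0], "spin": 0},
    {"offset": [0, 0, 0], "spin": 0},
    {"offset": [0, 0, 0], "spin": 0}
  ]
}}

```text
t: 4.0
tcp_pos: [0.4657, 0.229, 0.0544]
eef_rot: [[1.0, -0.0, 0.002], [-0.0, -1.0, 0.0], [0.002, -0.0, -1.0]]
force: [-1.1, -0.6, 6.8]
width: 0.375
grip_force: 39.6
```

{"name": "arm_command", "arguments": {
  "increments": [
    {"offset": [0, 0, -3], "spin": 0},
    {"offset": [0, 0, -7], "spin": 0},
    {"offset": [0, 0, -11], "spin": 0},
    {"offset": [0.5, 2.5, -13], "spin": 0},
    {"offset": [1, 6, -13], "spin": 0}
  ]
}}

```text
t: 4.5
tcp_pos: [0.477, 0.1695, 0.1876]
eef_rot: [[1.0, 0.003, 0.008], [0.003, -1.0, 0.002], [0.008, -0.002, -1.0]]
force: [1.5, -0.9, -1.4]
width: 0.375
grip_force: 40.4
```

{"name": "arm_command", "arguments": {
  "increments": [
    {"offset": [0.6, 4.5, 0], "spin": 0},
    {"offset": [1.2, 9, 0], "spin": 0},
    {"offset": [1.6, 13, 0], "spin": 0},
    {"offset": [1.6, 15, 0], "spin": 0},
    {"offset": [1.6, 15, 0], "spin": 0}
  ]
}}

```text
t: 5.0
tcp_pos: [0.4904, 0.0166, 0.1825]
eef_rot: [[1.0, -0.004, -0.001], [-0.004, -1.0, -0.0], [-0.001, 0.0, -1.0]]
force: [0.5, -0.7, -2.1]
width: 0.371
grip_force: 40.4
```

```bash
python3 w.py w2
```

```text
tcp [0.4904 0.0166 0.1825] cam [0.556 0.015 0.303]
nub [147.3 302. ] [ 17  15 205] [0.4469 0.1311 0.061 ]
nub [ 45.4 373. ] [ 16  15 191] [0.3921 0.2107 0.061 ]
```

View pics/w2.png

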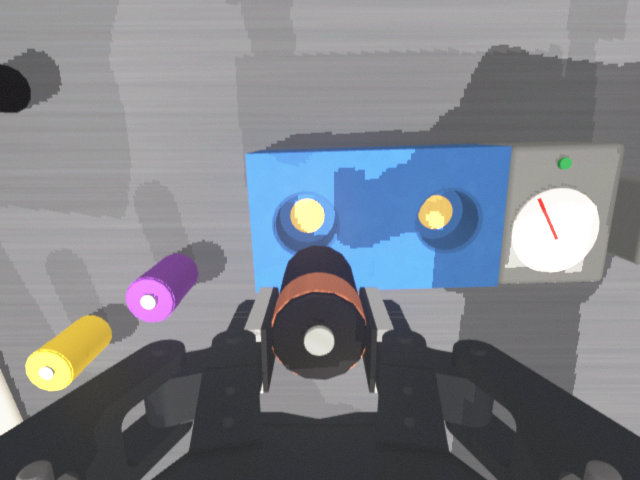

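The wrist view shows the cell upright in the grip, nub at (319,341), and the wells at (305,222) and (442,217). I'll measure both from this view.

```bash
cat > wl.py <<'E'
from w import *
def wells():
    hsv=cv2.cvtColor(im,cv2.COLOR_BGR2HSV)
    top=((P[...,2]>.058)&(P[...,2]<.072)).astype(np.uint8)
    fill=((P[...,2]<.058)&(P[...,2]>.02)).astype(np.uint8)
    fill=cv2.morphologyEx(fill,cv2.MORPH_OPEN,np.ones((3,3)))
    n,l,s,c=cv2.connectedComponentsWithStats(fill)
    for i in range(1,n):
        if 800<s[i,4]<9000 and s[i,2]<110:
            cn=max(cv2.findContours((l==i).astype(np.uint8),0,1)[0],key=cv2.contourArea)
            (u,v),rad=cv2.minEnclosingCircle(cn); x=ray(u,v,.065); e=np.linalg.norm(ray(u+rad,v,.065)-x)
            print("well?",round(u),round(v),x,"r",e.round(4))
def held(foot_off=.0544):
    zt=o["tcp_pos"][2]-foot_off+.061
    m=(im.min(-1)>120)&(np.abs(P[...,2]-zt)<.02); m[:,:290]=0; m[:,350:]=0; m[:300]=0
    ys,xs=np.nonzero(m); c=ray(xs.mean(),ys.mean(),zt)
    print("held nub",xs.mean().round(1),ys.mean().round(1),len(xs),c,"rel tcp",(c-o["tcp_pos"]).round(4),"depth z",np.median(P[m][:,2]).round(4))
if __name__=="__main__":
    print("tcp",np.round(o["tcp_pos"],4)); wells(); held()
E
python3 wl.py
```

```text
tcp [0.4904 0.0179 0.1825]
well? 448 218 [ 0.5048 -0.0647  0.065 ] r 0.0193
well? 308 222 [0.5026 0.0228 0.065 ] r 0.0188
well? 167 284 [0.4616 0.1164 0.065 ] r 0.0169
well? 70 348 [0.4138 0.1884 0.065 ] r 0.0215
held nub 318.8 341.5 741 [0.4902 0.0163 0.1891] rel tcp [-0.0002 -0.0016  0.0066] depth z 0.1886
```

{"name": "arm_command", "arguments": {
  "increments": [
    {"offset": [0.6, 4.2, 0.5], "spin": 0},
    {"offset": [1.3, 8.3, 2], "spin": 0},
    {"offset": [1.3, 8.3, 3.5], "spin": 0},
    {"offset": [1.3, 8.3, 3.5], "spin": 0},
    {"offset": [1.3, 8.3, 3.5], "spin": 0}
  ]
}}

```text
t: 5.6
tcp_pos: [0.5034, -0.0627, 0.1476]
eef_rot: [[1.0, 0.001, -0.002], [0.001, -1.0, 0.001], [-0.002, -0.001, -1.0]]
force: [0.0, 0.4, -1.1]
width: 0.369
grip_force: 40.7
```

```bash
python3 wl.py; python3 w.py w3
```

```text
tcp [ 0.5034 -0.0627  0.1476]
well? 323 254 [ 0.5056 -0.0669  0.065 ] r 0.0186
well? 164 258 [0.503  0.0207 0.065 ] r 0.0194
well? 31 324 [0.4628 0.1021 0.065 ] r 0.0199
held nub 318.7 341.5 738 [ 0.5031 -0.0643  0.1542] rel tcp [-0.0003 -0.0016  0.0066] depth z 0.1538
tcp [ 0.5039 -0.0628  0.1484] cam [ 0.569 -0.064  0.269]
nub [184.3 238.4] [26 26 39] [0.5135 0.0103 0.061 ]
nub [558.8 246.3] [12  9 64] [ 0.5094 -0.1989  0.061 ]
nub [479.9 312.5] [12  9 26] [ 0.4688 -0.1593  0.061 ]
nub [  1.1 346. ] [ 4 12 35] [0.4462 0.1267 0.061 ]
```

View pics/w3.png

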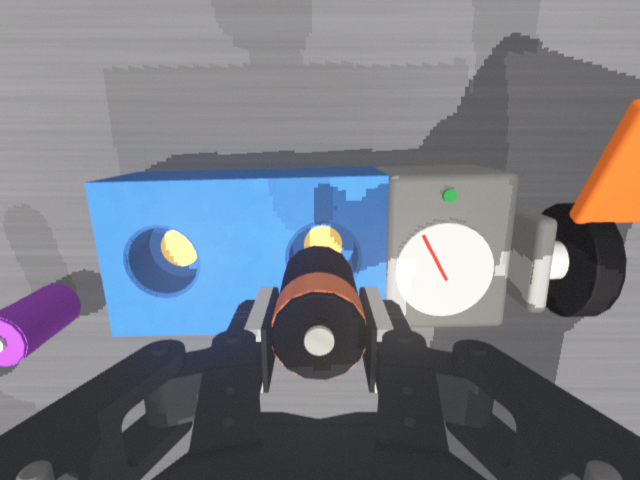

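{"name": "arm_command", "arguments": {
  "increments": [
    {"offset": [0.05, 0.22, 0], "spin": 0},
    {"offset": [0.05, 0.22, 1.5], "spin": 0},
    {"offset": [0.05, 0.22, 2.5], "spin": 0},
    {"offset": [0.05, 0.22, 3.2], "spin": 0},
    {"offset": [0.05, 0.22, 3.8], "spin": 0}
  ]
}}

```text
t: 6.2
tcp_pos: [0.5037, -0.0662, 0.1088]
eef_rot: [[1.0, -0.0, -0.002], [-0.0, -1.0, 0.001], [-0.002, -0.001, -1.0]]
force: [0.7, -0.2, -0.1]
width: 0.372
grip_force: 40.7
```

{"name": "arm_command", "arguments": {
  "increments": [
    {"offset": [0, 0, 0], "spin": 0},
    {"offset": [0, 0, 0], "spin": 0}
  ]
}}

```text
t: 6.4
tcp_pos: [0.5044, -0.0665, 0.1102]
eef_rot: [[1.0, -0.0, -0.0], [-0.0, -1.0, 0.0], [-0.0, -0.0, -1.0]]
force: [-0.1, -0.1, -1.1]
width: 0.377
grip_force: 40.7
```

{"name": "arm_command", "arguments": {
  "increments": [
    {"offset": [0, 0, 0.6], "spin": 0},
    {"offset": [0, 0, 1.2], "spin": 0},
    {"offset": [0, 0, 1.7], "spin": 0},
    {"offset": [0, 0, 1.9], "spin": 0},
    {"offset": [0, 0, 1.9], "spin": 0}
  ]
}}

```text
t: 6.9
tcp_pos: [0.504, -0.0663, 0.0907]
eef_rot: [[1.0, -0.0, -0.001], [-0.0, -1.0, 0.0], [-0.001, -0.0, -1.0]]
force: [-0.9, -0.5, -0.6]
width: 0.373
grip_force: 40.7
```

Now about 1 mm above the floor. I'll touch down and release.

{"name": "arm_command", "arguments": {
  "increments": [
    {"offset": [0, 0, 0.1], "spin": 0},
    {"offset": [0, 0, 0.15], "spin": 0},
    {"offset": [0, 0, 0.15], "spin": 0}
  ]
}}

```text
t: 7.2
tcp_pos: [0.5045, -0.0665, 0.0899]
eef_rot: [[1.0, -0.0, 0.0], [-0.0, -1.0, -0.0], [0.0, 0.0, -1.0]]
force: [2.0, -0.1, 0.1]
width: 0.373
grip_force: 40.7
```

{"name": "arm_command", "arguments": {
  "increments": [
    {"offset": [0, 0, 0], "spin": 0},
    {"offset": [0, 0, 0], "spin": 0},
    {"offset": [0, 0, 0], "spin": 0},
    {"offset": [0, 0, 0], "spin": 0}
  ],
  "jaw": 0.6
}}

```text
t: 7.6
tcp_pos: [0.5046, -0.0665, 0.0901]
eef_rot: [[1.0, -0.0, 0.0], [-0.0, -1.0, -0.0], [0.0, 0.0, -1.0]]
force: [1.2, -0.1, 0.7]
width: 0.798
grip_force: 0.0
```

{"name": "arm_command", "arguments": {
  "increments": [
    {"offset": [0, 0, -2], "spin": 0},
    {"offset": [0, 0, -5], "spin": 0},
    {"offset": [0, 0, -9], "spin": 0},
    {"offset": [0, 0, -9], "spin": 0},
    {"offset": [0, 0, -9], "spin": 0}
  ]
}}

```text
t: 8.1
tcp_pos: [0.5052, -0.0667, 0.1814]
eef_rot: [[1.0, -0.0, 0.003], [-0.0, -1.0, -0.001], [0.003, 0.001, -1.0]]
force: [-0.4, -0.2, -0.8]
width: 0.8
grip_force: 0.0
```

```bash
cat > seat.py <<'E'
from wl import *
print("tcp",np.round(o["tcp_pos"],4))
m=((im.min(-1)>130)&(P[...,2]>.085)&(P[...,2]<.11)).astype(np.uint8)
n,l,s,c=cv2.connectedComponentsWithStats(m)
for i in range(1,n):
    if s[i,4]>60: print("seated nub",c[i].round(0),s[i,4],ray(*c[i],.096),np.median(P[l==i][:,2]).round(4))
nubs(); wells()
E
python3 seat.py
```

```text
tcp [ 0.5052 -0.0667  0.1814]
seated nub [503. 252.] 904 [ 0.5077 -0.1713  0.096 ] 0.0876
seated nub [317. 259.] 266 [ 0.5041 -0.0676  0.096 ] 0.0956
nub [194.5 225.9] [19 16 30] [0.5149 0.0108 0.061 ]
nub [517.8 233.4] [11  6 38] [ 0.5099 -0.1966  0.061 ]
nub [ 27.4 322.8] [ 16  15 185] [0.447  0.1308 0.061 ]
well? 178 246 [0.5027 0.0208 0.065 ] r 0.0192
well? 54 303 [0.4633 0.1069 0.065 ] r 0.0206
```

{"name": "arm_command", "arguments": {
  "increments": [
    {"offset": [1.3, -4.7, 0], "spin": 0},
    {"offset": [2.6, -9.4, 0], "spin": 0},
    {"offset": [3.9, -14.1, 0], "spin": 0},
    {"offset": [5.2, -18.8, 0], "spin": 0},
    {"offset": [6.5, -23.5, 0], "spin": 0}
  ]
}}

```text
t: 8.65
tcp_pos: [0.5685, 0.1703, 0.1774]
eef_rot: [[1.0, -0.0, -0.003], [-0.0, -1.0, -0.001], [-0.003, 0.001, -1.0]]
force: [1.1, -0.9, 0.5]
width: 0.804
grip_force: 0.0
```

{"name": "arm_command", "arguments": {
  "increments": [
    {"offset": [1, -4, 1], "spin": 0},
    {"offset": [1.8, -7.5, 2.5], "spin": 0},
    {"offset": [1.8, -7.5, 5], "spin": 0},
    {"offset": [1.8, -7.5, 5], "spin": 0},
    {"offset": [1.8, -7.5, 5], "spin": 0}
  ]
}}

```text
t: 9.15
tcp_pos: [0.5861, 0.2429, 0.1276]
eef_rot: [[1.0, -0.0, -0.004], [-0.0, -1.0, -0.001], [-0.004, 0.001, -1.0]]
force: [1.1, -0.1, 0.2]
width: 0.798
grip_force: 0.0
```

```bash
python3 w.py w4
```

```text
tcp [0.5861 0.2429 0.1276] cam [0.652 0.242 0.248]
nub [317.7 261.8] [ 19  20 296] [0.5888 0.2417 0.061 ]
nub [ 11.8 351.7] [  33  114 2470] [0.5374 0.4081 0.061 ]
nub [498.4 477.5] [17  5 63] [0.4511 0.1324 0.061 ]
```

{"name": "arm_command", "arguments": {
  "increments": [
    {"offset": [0.15, 0, 2.5], "spin": 0},
    {"offset": [0.15, 0, 5], "spin": 0},
    {"offset": [0.15, 0, 7.3], "spin": 0},
    {"offset": [0.15, 0, 7.3], "spin": 0},
    {"offset": [0.15, 0, 7.3], "spin": 0}
  ]
}}

```text
t: 9.7
tcp_pos: [0.5896, 0.243, 0.058]
eef_rot: [[1.0, -0.001, 0.001], [-0.001, -1.0, 0.0], [0.001, -0.0, -1.0]]
force: [1.2, 0.3, -0.3]
width: 0.8
grip_force: 0.0
```

{"name": "arm_command", "arguments": {
  "increments": [
    {"offset": [0, 0, 0], "spin": 0},
    {"offset": [0, 0, 0], "spin": 0},
    {"offset": [0, 0, 0], "spin": 0},
    {"offset": [0, 0, 0], "spin": 0},
    {"offset": [0, 0, 0], "spin": 0}
  ],
  "jaw": -1,
  "grip_force": 40
}}

```text
t: 10.2
tcp_pos: [0.5902, 0.2438, 0.059]
eef_rot: [[1.0, -0.0, 0.003], [-0.0, -1.0, 0.0], [0.003, -0.0, -1.0]]
force: [-0.5, -1.7, 6.0]
width: 0.375
grip_force: 39.7
```

{"name": "arm_command", "arguments": {
  "increments": [
    {"offset": [0, 0, 0], "spin": 0},
    {"offset": [0, 0, 0], "spin": 0},
    {"offset": [0, 0, 0], "spin": 0}
  ]
}}

```text
t: 10.5
tcp_pos: [0.5902, 0.2438, 0.059]
eef_rot: [[1.0, -0.0, 0.003], [-0.0, -1.0, 0.001], [0.003, -0.001, -1.0]]
force: [-0.8, -1.1, 5.7]
width: 0.374
grip_force: 39.7
```

{"name": "arm_command", "arguments": {
  "increments": [
    {"offset": [0, 0, -3], "spin": 0},
    {"offset": [0, 0, -7], "spin": 0},
    {"offset": [0, 0, -11], "spin": 0},
    {"offset": [-1.5, 3.5, -12], "spin": 0},
    {"offset": [-3, 7, -12], "spin": 0}
  ]
}}

```text
t: 11.0
tcp_pos: [0.5603, 0.1737, 0.1805]
eef_rot: [[1.0, 0.002, 0.006], [0.002, -1.0, 0.001], [0.006, -0.001, -1.0]]
force: [-0.6, -1.2, -2.9]
width: 0.373
grip_force: 40.3
```

{"name": "arm_command", "arguments": {
  "increments": [
    {"offset": [-1.8, 4.5, 0], "spin": 0},
    {"offset": [-3.6, 9, 0], "spin": 0},
    {"offset": [-5.8, 13.5, 0], "spin": 0},
    {"offset": [-5.8, 15, 2], "spin": 0},
    {"offset": [-5.8, 15, 2.5], "spin": 0}
  ]
}}

```text
t: 11.5
tcp_pos: [0.4992, 0.0219, 0.1499]
eef_rot: [[1.0, -0.004, -0.003], [-0.004, -1.0, 0.0], [-0.003, -0.0, -1.0]]
force: [-0.6, -0.2, -1.4]
width: 0.369
grip_force: 40.3
```

{"name": "arm_command", "arguments": {
  "increments": [
    {"offset": [0, 0, 0], "spin": 0},
    {"offset": [0, 0, 0], "spin": 0}
  ]
}}

```text
t: 11.7
tcp_pos: [0.5012, 0.0244, 0.1521]
eef_rot: [[1.0, 0.001, 0.0], [0.001, -1.0, 0.0], [0.0, -0.0, -1.0]]
force: [-0.1, 0.2, -0.6]
width: 0.369
grip_force: 40.3
```

```bash
python3 - <<'E'
from wl import *
print("tcp",np.round(o["tcp_pos"],4)); wells(); held(.059); cv2.imwrite("pics/w5.png",im)
E
```

```text
tcp [0.5012 0.0244 0.1521]
well? 318 252 [0.5032 0.023  0.065 ] r 0.0186
well? 159 313 [0.466  0.1166 0.065 ] r 0.018
well? 54 382 [0.4194 0.1865 0.065 ] r 0.022
held nub 318.3 337.3 711 [0.4999 0.0229 0.1541] rel tcp [-0.0013 -0.0015  0.002 ] depth z 0.1537
```

View pics/w5.png

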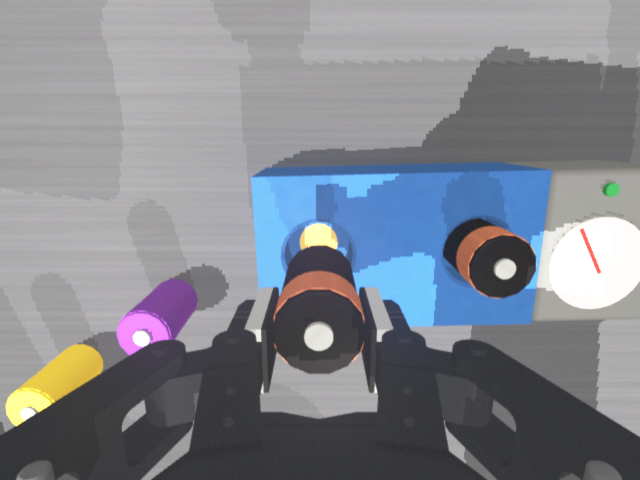

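The wrist view shows the second cell held at (318,337), directly over well0, and the first cell seated at (505,268). x needs +2 mm.

{"name": "arm_command", "arguments": {
  "increments": [
    {"offset": [0.2, 0, 0], "spin": 0},
    {"offset": [0.2, 0, 1.2], "spin": 0},
    {"offset": [0.2, 0, 2.4], "spin": 0},
    {"offset": [0.2, 0, 3.2], "spin": 0},
    {"offset": [0.2, 0, 3.8], "spin": 0}
  ]
}}

```text
t: 12.25
tcp_pos: [0.502, 0.0237, 0.1119]
eef_rot: [[1.0, -0.0, -0.003], [-0.0, -1.0, 0.0], [-0.003, -0.0, -1.0]]
force: [0.3, 0.1, -1.7]
width: 0.37
grip_force: 40.3
```

{"name": "arm_command", "arguments": {
  "increments": [
    {"offset": [0, 0, 0], "spin": 0},
    {"offset": [0, 0, 0], "spin": 0}
  ]
}}

```text
t: 12.45
tcp_pos: [0.5029, 0.0235, 0.1137]
eef_rot: [[1.0, -0.0, -0.0], [-0.0, -1.0, 0.0], [-0.0, -0.0, -1.0]]
force: [-0.2, 0.2, -1.3]
width: 0.366
grip_force: 40.3
```

{"name": "arm_command", "arguments": {
  "increments": [
    {"offset": [0, 0, 0.6], "spin": 0},
    {"offset": [0, 0, 1.2], "spin": 0},
    {"offset": [0, 0, 1.7], "spin": 0},
    {"offset": [0, 0, 1.9], "spin": 0},
    {"offset": [0, 0, 1.9], "spin": 0}
  ]
}}

```text
t: 12.95
tcp_pos: [0.5028, 0.0236, 0.0945]
eef_rot: [[1.0, -0.0, -0.0], [-0.0, -1.0, 0.0], [-0.0, -0.0, -1.0]]
force: [-0.3, 0.7, -0.8]
width: 0.37
grip_force: 40.4
```

{"name": "arm_command", "arguments": {
  "increments": [
    {"offset": [0, 0, 0.05], "spin": 0},
    {"offset": [0, 0, 0.1], "spin": 0},
    {"offset": [0, 0, 0.1], "spin": 0}
  ]
}}

```text
t: 13.25
tcp_pos: [0.5031, 0.0235, 0.094]
eef_rot: [[1.0, -0.0, 0.0], [-0.0, -1.0, -0.0], [0.0, 0.0, -1.0]]
force: [-0.3, 0.1, -1.0]
width: 0.37
grip_force: 40.4
```

{"name": "arm_command", "arguments": {
  "increments": [
    {"offset": [0, 0, 0], "spin": 0},
    {"offset": [0, 0, 0], "spin": 0},
    {"offset": [0, 0, 0], "spin": 0},
    {"offset": [0, 0, 0], "spin": 0}
  ],
  "jaw": 0.6
}}

```text
t: 13.65
tcp_pos: [0.503, 0.0235, 0.094]
eef_rot: [[1.0, -0.0, 0.0], [-0.0, -1.0, -0.0], [0.0, 0.0, -1.0]]
force: [-0.1, -0.1, 0.4]
width: 0.801
grip_force: 0.0
```

{"name": "arm_command", "arguments": {
  "increments": [
    {"offset": [0, 0, -2], "spin": 0},
    {"offset": [0, 0, -5], "spin": 0},
    {"offset": [0, 0, -10], "spin": 0},
    {"offset": [0, 0, -10], "spin": 0},
    {"offset": [0, 0, -10], "spin": 0}
  ]
}}

```text
t: 14.15
tcp_pos: [0.504, 0.0235, 0.1959]
eef_rot: [[1.0, -0.0, 0.004], [-0.0, -1.0, -0.0], [0.004, 0.0, -1.0]]
force: [0.5, -0.4, -0.9]
width: 0.796
grip_force: 0.0
```

```bash
python3 seat.py; python3 - <<'E'
from h import *
f=grab("top"); P=cloud(f); hsv=cv2.cvtColor(f["img"],cv2.COLOR_BGR2HSV)
o=(hsv[...,0]<25)&(hsv[...,1]>180)&(hsv[...,2]>120); o[:,:430]=0; o[:,490:]=0; o[:220]=0; o[290:]=0
q=P[o]; q=q[q[:,2]>.07]; print("tab",np.percentile(q,[2,50,98],axis=0).round(4).tolist())
A=np.c_[q[:,0],np.ones(len(q))]; print("z=ax+b",np.linalg.lstsq(A,q[:,2],rcond=None)[0])
E
```

```text
tcp [0.504  0.0235 0.1959]
seated nub [635. 257.] 376 [ 0.4992 -0.1678  0.096 ] 0.0877
seated nub [468. 249.] 229 [ 0.5043 -0.0673  0.096 ] 0.0958
seated nub [319. 253.] 246 [0.5018 0.0215 0.096 ] 0.0955
nub [166.6 312. ] [ 16  15 177] [0.447  0.1311 0.061 ]
well? 182 291 [0.4648 0.1171 0.065 ] r 0.0162
well? 88 355 [0.4146 0.1901 0.065 ] r 0.0211
tab [[0.53, -0.2126, 0.0876], [0.5587, -0.1842, 0.1049], [0.5818, -0.182, 0.1191]]
z=ax+b [ 0.51634403 -0.18331833]
```

Both cells are seated (nub z about 0.096). Next I'll close the jaws and move above the tab.

{"name": "arm_command", "arguments": {
  "increments": [
    {"offset": [1.4, 4.6, 0], "spin": 0},
    {"offset": [2.8, 9.2, 0], "spin": 0},
    {"offset": [4.2, 13.8, 0], "spin": 0},
    {"offset": [5.7, 18.4, 0], "spin": 0},
    {"offset": [7.2, 23.1, 0], "spin": 0}
  ],
  "jaw": -1
}}

```text
t: 14.75
tcp_pos: [0.5741, -0.2088, 0.1912]
eef_rot: [[1.0, -0.0, -0.003], [-0.0, -1.0, 0.002], [-0.003, -0.002, -1.0]]
force: [1.0, 0.3, 0.4]
width: 0.004
grip_force: 0.0
```

{"name": "arm_command", "arguments": {
  "increments": [
    {"offset": [0, 0, 1], "spin": 0},
    {"offset": [0, 0, 3], "spin": 0},
    {"offset": [0, 0, 4], "spin": 0},
    {"offset": [0, 0, 4], "spin": 0},
    {"offset": [0, 0, 4], "spin": 0}
  ]
}}

```text
t: 15.25
tcp_pos: [0.5745, -0.2066, 0.1531]
eef_rot: [[1.0, 0.001, -0.001], [0.001, -1.0, 0.001], [-0.001, -0.001, -1.0]]
force: [0.1, -0.1, 0.2]
width: 0.004
grip_force: 0.0
```

```bash
python3 w.py w6; python3 -c "
from h import *; o=r.get_obs(); print(o['tcp_pos'],o['width'],o['force'])"
```

```text
tcp [ 0.5745 -0.2066  0.1531] cam [ 0.64  -0.208  0.273]
nub [189.1 408.6] [ 32  30 468] [ 0.4687 -0.1244  0.061 ]
[ 0.57496223 -0.20687797  0.15410952] 0.003207991370086528 [-0.59928392 -0.08359373  0.07424886]
```

View pics/w6.png

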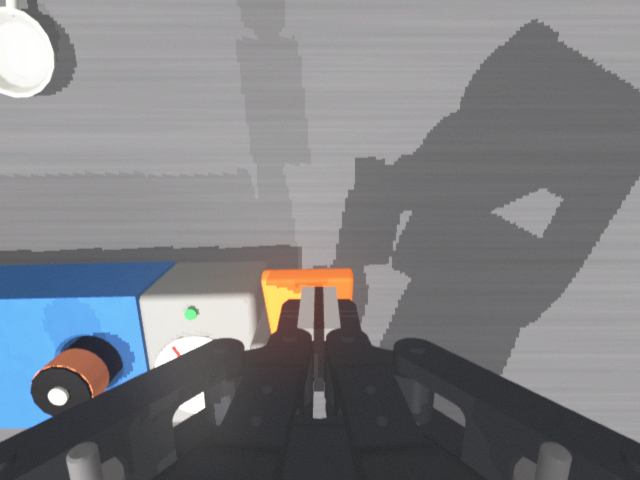

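The wrist view shows the closed fingers (318,300) above the orange tab, which spans columns 262–353. Pressing down.

{"name": "arm_command", "arguments": {
  "increments": [
    {"offset": [0, 0, 1.5], "spin": 0},
    {"offset": [0, 0, 3], "spin": 0},
    {"offset": [0, 0, 4.5], "spin": 0},
    {"offset": [0, 0, 6], "spin": 0},
    {"offset": [0, 0, 7], "spin": 0}
  ]
}}

```text
t: 15.8
tcp_pos: [0.5743, -0.2075, 0.0823]
eef_rot: [[1.0, -0.0, -0.002], [-0.0, -1.0, 0.0], [-0.002, -0.0, -1.0]]
force: [-2.0, -0.3, 5.8]
width: -0.002
grip_force: 2.0
```

{"name": "arm_command", "arguments": {
  "increments": [
    {"offset": [0, 0, 0.4], "spin": 0},
    {"offset": [0, 0, 0.8], "spin": 0},
    {"offset": [0, 0, 0.8], "spin": 0},
    {"offset": [0, 0, 0.8], "spin": 0}
  ]
}}

```text
t: 16.2
tcp_pos: [0.5746, -0.2073, 0.0756]
eef_rot: [[1.0, -0.0, -0.001], [-0.0, -1.0, 0.001], [-0.001, -0.001, -1.0]]
force: [-0.3, -0.0, 3.7]
width: -0.002
grip_force: 1.4
```

```bash
cat > tab.py <<'E'
from h import *
o=r.get_obs(); print(o["tcp_pos"].round(4) if hasattr(o["tcp_pos"],"round") else o["tcp_pos"],np.round(o["force"],2))
for n in("top","side","wrist"):
    f=grab(n); P=cloud(f); hsv=cv2.cvtColor(f["img"],cv2.COLOR_BGR2HSV)
    m=(hsv[...,0]<22)&(hsv[...,1]>170)&(hsv[...,2]>60)&(P[...,0]>.53)&(P[...,0]<.6)&(P[...,1]<-.17)&(P[...,1]>-.24)&(P[...,2]>.02)&(P[...,2]<.14)
    q=P[m]; print(n,len(q))
    if len(q)>25: 
        a=np.polyfit(q[:,0],q[:,2],1); print(" slope angle",np.arctan(a[0]).round(3),"dial~",(.5-np.arctan(a[0])).round(3),np.percentile(q,[3,97],axis=0).round(4).tolist())
E
python3 tab.py
```

```text
[ 0.5746 -0.2073  0.0756] [-0.28 -0.    3.65]
top 45
 slope angle -0.303 dial~ 0.803 [[0.5419, -0.1925, 0.0487], [0.568, -0.1763, 0.0924]]
side 59
 slope angle -0.409 dial~ 0.909 [[0.5426, -0.2118, 0.0433], [0.5826, -0.1794, 0.0621]]
wrist 748
 slope angle -0.422 dial~ 0.922 [[0.535, -0.2225, 0.0431], [0.5863, -0.1875, 0.0667]]
```

{"name": "arm_command", "arguments": {
  "increments": [
    {"offset": [0, 0, 0.3], "spin": 0},
    {"offset": [0, 0, 0.5], "spin": 0},
    {"offset": [0, 0, 0.7], "spin": 0},
    {"offset": [0, 0, 0.7], "spin": 0},
    {"offset": [0, 0, 0.7], "spin": 0}
  ]
}}

```text
t: 16.85
tcp_pos: [0.5751, -0.2076, 0.0689]
eef_rot: [[1.0, -0.0, 0.001], [-0.0, -1.0, -0.0], [0.001, 0.0, -1.0]]
force: [0.1, -1.3, 4.7]
width: -0.003
grip_force: 1.8
```

```bash
python3 tab.py
```

```text
[ 0.5751 -0.2076  0.0689] [ 0.09 -1.27  4.67]
top 55
 slope angle -0.396 dial~ 0.896 [[0.5454, -0.1924, 0.0424], [0.5677, -0.1821, 0.0576]]
side 27
 slope angle -0.507 dial~ 1.007 [[0.5432, -0.2137, 0.0366], [0.5814, -0.1809, 0.0578]]
wrist 1160
 slope angle -0.524 dial~ 1.024 [[0.5361, -0.2222, 0.036], [0.5828, -0.1872, 0.0631]]
```

{"name": "arm_command", "arguments": {
  "increments": [
    {"offset": [0, 0, 0.1], "spin": 0},
    {"offset": [0, 0, 0.15], "spin": 0},
    {"offset": [0, 0, 0.15], "spin": 0},
    {"offset": [0, 0, 0.15], "spin": 0},
    {"offset": [0, 0, 0.15], "spin": 0}
  ]
}}

```text
t: 17.5
tcp_pos: [0.5748, -0.2075, 0.0673]
eef_rot: [[1.0, -0.0, -0.0], [-0.0, -1.0, -0.0], [-0.0, 0.0, -1.0]]
force: [0.4, -0.8, 4.5]
width: -0.001
grip_force: 1.8
```

{"name": "arm_command", "arguments": {
  "increments": [
    {"offset": [0, 0, 0], "spin": 0},
    {"offset": [0, 0, 0], "spin": 0},
    {"offset": [0, 0, 0], "spin": 0},
    {"offset": [0, 0, 0], "spin": 0},
    {"offset": [0, 0, 0], "spin": 0}
  ]
}}

```text
t: 18.0
tcp_pos: [0.5749, -0.2075, 0.0673]
eef_rot: [[1.0, -0.0, -0.0], [-0.0, -1.0, -0.0], [-0.0, 0.0, -1.0]]
force: [0.1, -1.0, 4.8]
width: -0.001
grip_force: 1.8
```

{"name": "arm_command", "arguments": {
  "increments": [
    {"offset": [0, 0, 0], "spin": 0},
    {"offset": [0, 0, 0], "spin": 0},
    {"offset": [0, 0, 0], "spin": 0},
    {"offset": [0, 0, 0], "spin": 0},
    {"offset": [0, 0, 0], "spin": 0}
  ]
}}

```text
t: 18.5
tcp_pos: [0.5749, -0.2075, 0.0673]
eef_rot: [[1.0, -0.0, 0.0], [-0.0, -1.0, -0.0], [0.0, 0.0, -1.0]]
force: [-0.3, 0.0, 3.8]
width: -0.001
grip_force: 1.8
```

```bash
python3 tab.py; python3 - <<'E'
from h import *
f=grab("top"); P=cloud(f); im=f["img"]
m=((im.min(-1)>140)&(P[...,2]>.085)&(P[...,2]<.11)&(P[...,1]>-.1)&(P[...,1]<.06)&(abs(P[...,0]-.5)<.04)).astype(np.uint8)
n,l,s,c=cv2.connectedComponentsWithStats(m)
for i in range(1,n): print(c[i],s[i,4],P[l==i].mean(0).round(4))
E
```

```text
[ 0.5749 -0.2075  0.0673] [-0.31  0.04  3.81]
top 53
 slope angle -0.506 dial~ 1.006 [[0.5448, -0.1923, 0.0404], [0.567, -0.1817, 0.0584]]
side 17
wrist 1252
 slope angle -0.552 dial~ 1.052 [[0.5366, -0.2222, 0.0342], [0.5818, -0.1864, 0.0622]]
[386.74074074 277.40740741] 27 [ 0.5038 -0.0656  0.0952]
[338.85714286 279.57142857] 28 [0.5018 0.0236 0.095 ]
```

The dial is held at about 1.05 rad with about 4 N, and both cells are seated. Handing in.

```bash
python3 -c "
from station import r
print(r.close_job())"
```

```text
the job is handed in; nothing more can be done
None
```

I handed the job in at about 18.5 s: both D cells stand plus end up on the well floors, and the closed gripper is holding the dial at about 1.05 rad, past the third click, with about 4 N. The hand-in call returned no verdict.

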